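# Clamp the plant-feed bottle and lift off its push-and-turn cap

### The arm

A 7-joint arm with a two-finger parallel gripper is mounted at the origin on the work surface. World frame = base frame: x ahead of the robot, y to its left, z up, the work surface at z = 0. Lengths are in mm, angles in degrees, forces in N, time in s.
With the tool pointing down it reaches from about 400 to 900 mm from the base axis. Payload 5.5 kg.
Tool frame: the origin (TCP) lies at the centre of the arm's flange, where the gripper is bolted on; the fingertips stand 173 mm ahead of it and the grasp point (between the pads) lies 155 mm ahead of it; z points along the fingers, y is the line along which they close (so a half turn about z gives the same grasp; the last joint's range is limited). The gripper opens to 85 mm and grips with 20 to 120 N. Pads are 22 mm wide; open, the fingers measure 114 mm over their backs; the gripper's body (76 mm by 85 mm) begins 54 mm behind the grasp point. The pads swing forward as they close: fully open they stand 13 mm farther back than shut.
Start: joints at [92.143, 28.699, -24.465, 88.831, 12.651, 65.22, -12.049], TCP at [145.553, -633.491, 404.71] pointing down, gripper open.
Joint ranges: [-164.97, 164.97], [-17.58, 116.51], [-87.97, 89.64], [11.32, 138.91], [-80.73, 260.73], [10.89, 115.49], [-147.41, 147.41]. Speed limits (degrees/s): [147.25, 147.25, 180, 180, 180, 180, 180].

### API

Orientations are given as [roll, pitch, yaw] about the fixed x, y, z axes, in that order (R = Rz(yaw) Ry(pitch) Rx(roll)).
In Python, from station import sensors, optics, bot gives the robot as it stands.
- The arm moves only by the shell command python3 -m creep 'ROWS'. ROWS is a JSON object of lists of equal length, an entry for each row: "xyz": the shift along the tool's x, y, z in mm, a list of three; "turn": the turn, a rotation vector about the tool's x, y, z in rad, a list of three; "grip": the opening, from 0 (shut) to 1 (fully open). A call has exactly 10 rows; each row shifts and turns the commanded pose from where the row before left it, along the tool's axes as they then stand; what a row does not reach is not made up. A row lasts 1/8 s, in which the tool goes at most 62.5 mm and 10.7 degrees, less where a joint would pass 70% of its speed; a pose out of reach is approached as far as the arm can. A call is refused whole if a number of a shift passes 62.5 or a number of a turn 0.188, either way. A call with a gripper value outside its range is refused whole. The fingers move at their own pace and stop on an object; the grip force is fixed at half the most. Time passes only in rows, so rows that do not move let the fingers close, or fill a call up. It gives the time, the measured TCP pose, the force, the opening and the grip force at its end, in the units of the state.
- sensors.sense(): the state, without advancing time (a new reading comes with each control period).
- optics.grab_frame(name): name is "scene" or "top" or "wrist"; returns a dict with "frame" (420x560x3 uint8, red, green, blue), "camera_matrix" (3x3 intrinsics, pixels), "view" (4x4, takes a point from world to camera coordinates); the wrist camera has in their place "T_tool_cam" (4x4, takes a point from camera to tool coordinates, whose origin is the TCP and whose axes are the flange's). Camera axes: x right, y up, looking along -z (the intrinsics and any distortion apply to the point x, -y, -z); pixel columns grow to the right and rows downward; lengths in mm; the calibration is good to about 2 mm. The wrist camera is an equidistant fisheye: a pixel r from the principal point sees the ray r / f radians off the axis. A picture is of the moment at which its call begins: read the wrist's pose just before it. There is no depth.
- bot.finish_job(): hands the job in; it is judged then, once.
The state is a dict: "clock": time; "joint_positions": joint angles; "dq": joint speeds; "effort": joint torques, N m; "ee_pos": TCP position; "orientation": TCP orientation; "force": force on the tool from outside, world axes, zero at the start; "torque": the same for the moment, N m; "opening": finger opening in mm; "grasp_force": force on a finger pad.
Only numpy, scipy, OpenCV 4.12 (cv2) and the standard library are available. Lean on these libraries where they do the work, as an engineer would, in place of code of your own. Each camera call takes 0.05 s, during which the arm holds its last target. There are 200 camera calls.

### The job

The square plant-feed bottle stands loose in the bench clamp. Take the clamp's sliding jaw by its knob, slide it up until the bottle is snug between both jaws, and turn the knob clockwise until it is tight, so that the bottle cannot twist; then press the child-safe cap down, twist it anticlockwise until it is free and lift it straight off. Finish while still holding the cap level in the gripper, about 8 cm above the bottle's open mouth, with the bottle still upright, clamped and the knob tight, and the dibber, pot and cloche left where they were.

Things in the scene. Friction and masses are not known exactly. Their poses are not given: they have to be found in the camera images.
- clamp: Aluminium bench bottle clamp, screwed down: slotted bed 92 mm wide, 310 mm long, top 20 mm above the bench. Origin on the bench on the bed's centre line; z up; the bed runs along this body's y from -175 to +135 mm. At the +y end stands the fixed grey jaw plate; the sliding jaw faces it from the -y side.
- fixed_face (a point): Middle of the fixed jaw's gripping face (at clamp y = +110 mm, looking to -y), 42.5 mm above the bench. Plate 86 mm wide, 20 mm thick, its top 65 mm above the bench.
- jaw (a joint): Sliding jaw's travel along the clamp's +y (m): 0 = fully open, more = nearer the fixed jaw. Opening between the faces = 140 mm minus this, so 0.074 with the 66 mm bottle snug. Knob loose: slides with 1.5 N of friction, pushing the bottle along the slippery bed (friction 0.2). Knob tight: holds over 25 N.
- jaw_face (a point): Middle of the sliding jaw's gripping face, 42.5 mm above the bench. Grey plate 84 mm wide, 20 mm thick, top 65 mm above the bench; behind it (to -y) a carriage block 74 mm wide, 90 mm long, top 52 mm above the bench, carries the knob.
- knob (a joint): Turn of the clamp knob on the sliding jaw (rad), vertical axis, growing clockwise seen from above. Starts loose (0 to 0.25), bites from 0.35, is tight over 1.1, stop at 1.4. Stays where left. Takes 0.12 N m, rising to 0.2 N m.
- knob_grip (a point): Centre of the clamp knob, where to grip it, 72 mm above the bench: black seven-lobed star knob 40 mm in diameter, from 60 to 84 mm above the bench. It lies on the clamp's centre line 85 mm behind (-y of) the sliding jaw's face and moves with the jaw. The jaw can be slid by it.
- bottle: Square white plastic plant-feed bottle, 0.2 to 0.4 kg, loose on the clamp's bed between the jaws, sides within 5 degrees of parallel to them, a gap at each side. Body 66 x 66 mm, flat shoulder 70 mm above its foot, neck 32 mm across. Origin at the centre of its foot, 20 mm above the bench; z up.
- cap: Grey ribbed push-and-turn cap on the bottle, 50 mm in diameter, 30 mm high, 42 g. Origin: centre of its lower rim, 75.5 mm above the bottle's foot when closed (top then 125 mm above the bench); z up. Sprung up: starts down at 5 N, clears its 3 mm catches at 8.5 N, bottoms at 5.5 mm, 11.5 N.
- mouth (a point): Centre of the bottle's mouth, 90 mm above its foot. Held pressed over 3 mm, the cap turns anticlockwise seen from above, dragging up to 0.2 N m (an unclamped bottle turns with it); it lifts off when turned 40 to 80 degrees, with a stop at 86.
- dibber: Bystander: wooden dibber lying flat, shaft 220 mm long, 26 mm thick along its x axis, point at +x, T-handle 110 mm across. Origin on the bench, under its middle.
- pot: Bystander: grey ceramic pot, 110 mm in diameter, 95 mm high. Origin under its centre.
- cloche: Bystander: small bell-shaped glass cloche with a ball knob, 124 mm in diameter, 140 mm high. Origin under its centre.
There are look-alikes about, which are no part of the job. What is meant by the bottle is not blue, and is the smaller of those in its own colour.

How it is judged:
By the outcome, as a careful person would: the job done as asked, in the order asked, and still so for the second after the job is handed in, while the arm keeps its last pose, push and grip.
It also fails if it takes over 51 s, if anything falls off the work surface, if the arm or the gripper's body presses on something with over 40 N, if the wrist force passes 120 N, or if a joint passes its speed limit or range.

## Working session

There is one attempt and no reset: what is moved stays moved. The work goes in short steps, Python scripts to look and compute and a shell command to move; the robot and the scene stay as the last step left them, time stands still between calls to the robot, and variables do not carry over. Pictures are saved under pics/ and viewed, at most 10 in all, crops included, and the job is handed in when it is done.

```bash
mkdir -p pics; ls; python3 - <<'E'
from station import sensors, optics, bot
import cv2,json
s=sensors.sense();print(s)
for n in("scene","top"):
    d=optics.grab_frame(n);cv2.imwrite(f"pics/{n}.png",d["frame"][:,:,::-1])
    print(n,d["camera_matrix"],d["view"],[k for k in d])
E
```

```text
pics
{'clock': 0.0, 'joint_positions': array([ 92.14202148,  28.75504558, -24.45297546,  88.89258609,
        12.65138868,  65.21772975, -12.04958764]), 'dq': array([ 0.05446631, -0.07988654, -0.05208628, -0.08992285,  0.09871423,
       -0.01568867, -0.0110245 ]), 'effort': array([ 3.06407646e-04, -5.69522202e+01, -5.81579134e+00, -2.80939758e+01,
        1.07799770e-02,  1.19777911e-02,  2.39549991e-05]), 'ee_pos': array([ 145.3984067 , -633.16459056,  403.63680028]), 'orientation': array([-1.79888234e+02, -3.83837402e-03,  1.29411771e+01]), 'force': array([ 0.30324675, -0.01122447,  1.08783733]), 'torque': array([-0.03903535, -0.00888308, -0.01763608]), 'grasp_force': 0.0, 'opening': 85.64119789315767}
scene [[529.98104977   0.         282.0482967 ]
 [  0.         529.98104977 201.98523284]
 [  0.           0.           1.        ]] [[ 4.77349400e-01  8.78645925e-01  1.09036016e-02 -2.25903196e+02]
 [-7.63258706e-01  4.08449731e-01  5.00604600e-01  3.71843296e+02]
 [ 4.35400619e-01 -2.47285574e-01  8.65607386e-01 -1.81111232e+03]
 [ 0.00000000e+00  0.00000000e+00  0.00000000e+00  1.00000000e+00]] ['frame', 'camera_matrix', 'view']
top [[535.1381725    0.         276.59689718]
 [  0.         535.1381725  205.01007256]
 [  0.           0.           1.        ]] [[-2.32548672e-02 -9.99680921e-01 -9.86239716e-03  9.08646765e-01]
 [ 9.80512349e-01 -2.47317030e-02  1.94894525e-01 -5.49357830e+02]
 [-1.95076252e-01 -5.13795593e-03  9.80774621e-01 -1.67365467e+03]
 [ 0.00000000e+00  0.00000000e+00  0.00000000e+00  1.00000000e+00]] ['frame', 'camera_matrix', 'view']
```

View pics/scene.png

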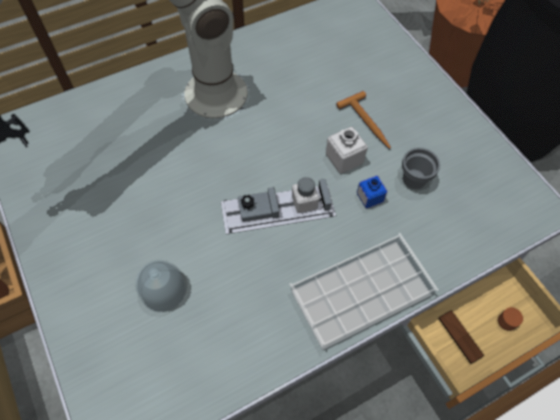

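View pics/top.png

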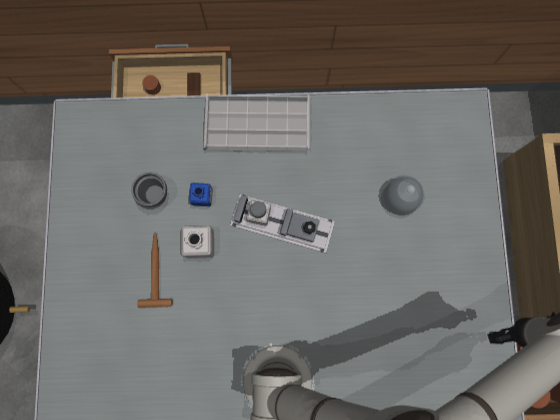

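The scene view shows the clamp bed at about (222-335, 185-230). The top view shows the knob at about (309,228), the cap at (258,209) and the fixed jaw at (239,209). The pot, dibber, cloche and the larger white bottle are well clear.

```bash
cat > h.py <<'E'
import numpy as np,cv2
from station import sensors, optics
from scipy.spatial.transform import Rotation as R
def ray(d,u,v):
    K=d["camera_matrix"];V=d["view"]
    c=np.array([(u-K[0,2])/K[0,0],-(v-K[1,2])/K[1,1],-1.])
    return -V[:3,:3].T@V[:3,3], V[:3,:3].T@c
def plane(d,u,v,z):
    o,r=ray(d,u,v);return o+r*(z-o[2])/r[2]
def tri(p):
    A=np.zeros((3,3));b=np.zeros(3)
    for o,r in p:
        r=r/np.linalg.norm(r);P=np.eye(3)-np.outer(r,r);A+=P;b+=P@o
    return np.linalg.solve(A,b)
E
python3 - <<'E'
from h import *
for n,(x0,y0,x1,y1) in dict(top=(225,185,345,255),scene=(215,170,345,240)).items():
    d=optics.grab_frame(n);f=d["frame"];c=f[y0:y1,x0:x1]
    cv2.imwrite(f"pics/{n}_c.png",cv2.resize(c[:,:,::-1],None,fx=6,fy=6,interpolation=cv2.INTER_CUBIC))
    m=(c.max(2)<50).astype(np.uint8)
    k,l,st,ce=cv2.connectedComponentsWithStats(m)
    for i in range(1,k):
        if st[i,4]>15: print(n,"dark",st[i],ce[i]+[x0,y0],plane(d,*(ce[i]+[x0,y0]),80))
    m=(c.min(2)>165).astype(np.uint8)
    k,l,st,ce=cv2.connectedComponentsWithStats(cv2.morphologyEx(m,cv2.MORPH_CLOSE,np.ones((5,5))))
    for i in range(1,k):
        if st[i,4]>100:
            r=cv2.minAreaRect(np.argwhere(l==i)[:,::-1].astype(np.float32));b=cv2.boxPoints(r)+[x0,y0]
            print(n,"bed",[plane(d,*q,20).round(0)[:2] for q in b])
E
```

```text
top dark [15 15  8 22 36] [243.63888889 210.33333333] [529.47111881  92.47136521  80.        ]
top dark [78 37 12 12 91] [308.63736264 227.46153846] [ 469.40591854 -111.78957128   80.        ]
top bed [array([527.,  32.]), array([565.,  21.]), array([547., -43.]), array([509., -33.])]
top bed [array([441., -30.]), array([541., -61.]), array([ 497., -199.]), array([ 398., -167.])]
top bed [array([487., 113.]), array([529., 101.]), array([486., -36.]), array([444., -23.])]
scene dark [27 26 12 13 83] [247.65060241 203.34939759] [ 482.17593923 -116.86981855   80.        ]
scene bed [array([460., -14.]), array([457.,  63.]), array([519.,  56.]), array([521., -20.])]
scene bed [array([ 405., -173.]), array([496., 122.]), array([597.,  80.]), array([ 507., -205.])]
```

View pics/top_c.png

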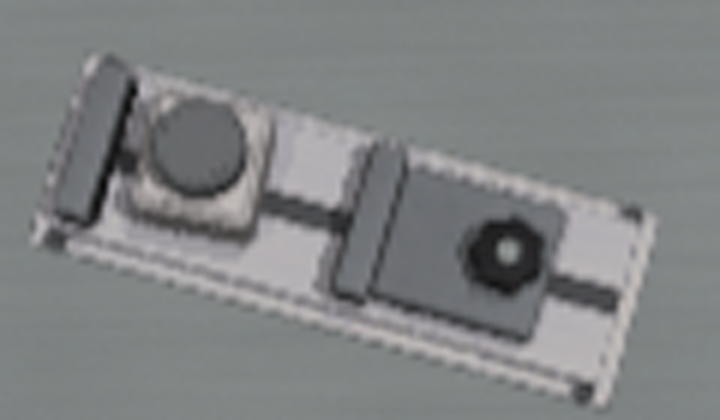

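View pics/scene_c.png

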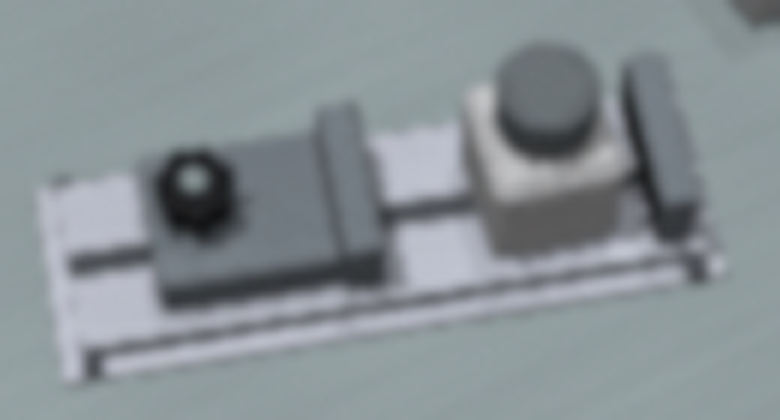

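The top crop shows the bed corners at (97,50), (35,243), (607,402) and (658,212), the cap top at (198,146) and the knob at (507,252). The scene crop shows the cap top at (548,85) and the knob at (194,188), and there is a small gap on both sides of the bottle.

```bash
python3 - <<'E'
from h import *
t=optics.grab_frame("top");s=optics.grab_frame("scene")
T=lambda u,v:(225+u/6-.4,185+v/6-.4); S=lambda u,v:(215+u/6-.4,170+v/6-.4)
for n,a,b,z in(("cap",(198,146),(548,85),125),("knob",(507,250),(194,182),84)):
    print(n,tri([ray(t,*T(*a)),ray(s,*S(*b))]).round(1),plane(t,*T(*a),z).round(1),plane(s,*S(*b),z).round(1))
C=[plane(t,*T(*p),20) for p in((97,50),(35,243),(607,402),(658,212))]
print(np.round(C,1))
C=np.array(C)
print([np.linalg.norm(C[i]-C[(i+1)%4]) for i in range(4)])
d=(C[0]+C[1]-C[2]-C[3])[:2];print("dir",np.degrees(np.arctan2(d[1],d[0])),np.degrees(np.arctan2(*(C[0]-C[1])[1::-1])))
D=[plane(s,*S(*p),20) for p in((42,185),(72,382),(725,272))]
print(np.round(D,1)); 
for a,b in((0,1),(1,2)): d=D[b]-D[a];print(np.linalg.norm(d),np.degrees(np.arctan2(d[1],d[0])))
w=optics.grab_frame("wrist");print(w["camera_matrix"],w["T_tool_cam"])
E
```

```text
cap [524.9  46.5 121.8] [524.2  46.2 125. ] [526.7  45.6 125. ]
knob [ 472.6 -113.7   82.3] [ 472.6 -113.2   84. ] [ 473.4 -114.5   84. ]
[[ 599.7  105.4   20. ]
 [ 492.8  140.3   20. ]
 [ 398.4 -167.6   20. ]
 [ 501.5 -199.7   20. ]]
[np.float64(112.48964119833389), np.float64(322.1300122803373), np.float64(107.95255475708807), np.float64(320.543002392537)]
dir 72.55280264765008 -18.08630964312722
[[ 404.6 -167.6   20. ]
 [ 510.1 -201.5   20. ]
 [ 606.6  105.6   20. ]]
110.88979596235738 -17.829890593664313
321.9518903215971 72.5614073162376
[[325.1922621    0.         278.59109236]
 [  0.         325.1922621  209.10287386]
 [  0.           0.           1.        ]] [[ 4.37093909e-04  9.44912520e-01  3.27322684e-01  8.46122809e+01]
 [ 9.99999892e-01 -4.64469734e-04  5.46679014e-06  6.92478129e-01]
 [ 1.57197118e-04  3.27322646e-01 -9.44912621e-01  3.18818294e+01]
 [ 0.00000000e+00  0.00000000e+00  0.00000000e+00  1.00000000e+00]]
```

```bash
python3 -m creep '{"xyz":[[43.5,-43.3,0],[43.5,-43.3,0],[43.5,-43.3,0],[43.5,-43.3,0],[43.5,-43.3,0],[43.5,-43.3,0],[43.5,-43.3,0],[43.5,-43.3,0],[43.5,-43.3,0],[43.5,-43.3,0]],"turn":[[0,0,0],[0,0,0],[0,0,0],[0,0,0],[0,0,0],[0,0,0],[0,0,0],[0,0,0],[0,0,0],[0,0,0]],"grip":[1,1,1,1,1,1,1,1,1,1]}'; python3 - <<'E'
from h import *
s=sensors.sense();print(s["joint_positions"].round(1),s["ee_pos"],s["orientation"],s["force"])
w=optics.grab_frame("wrist");cv2.imwrite("pics/w1.png",w["frame"][:,:,::-1])
E
```

```text
clock: 1.6
ee_pos: [473.3, -112.5, 405.2]
orientation: [179.9, -0.0, 12.9]
force: [0.6, -0.1, -0.3]
opening: 85.2
grasp_force: 0.0
[ 49.4  14.5 -44.8 111.3  12.   58.8 -77.9] [ 473.33254196 -112.47154506  405.19735562] [ 1.79924678e+02 -4.63243839e-02  1.29074149e+01] [ 0.60339652 -0.07564592 -0.27584141]
```

View pics/w1.png

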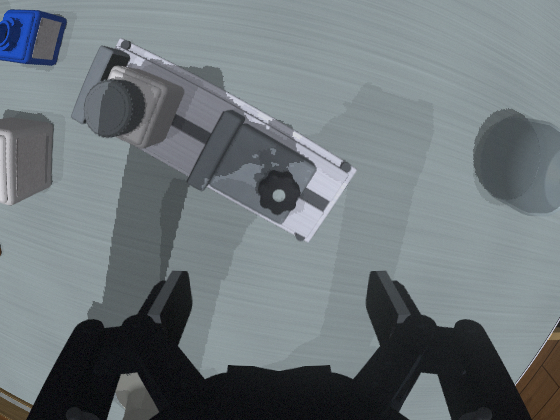

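The wrist view shows the knob centre at (279,194), the sliding jaw plate at (217,150) and the cap at (115,107). I'll refine the positions from here.

```bash
cat >> h.py <<'E'
def wray(w,p,rpy,u,v):
    K=w["camera_matrix"];a=np.array([u-K[0,2],v-K[1,2]]);r=np.hypot(*a);th=r/K[0,0]
    c=np.array([np.sin(th)*a[0]/r,-np.sin(th)*a[1]/r,-np.cos(th)])
    T=w["T_tool_cam"];Rt=R.from_euler("xyz",rpy,degrees=True).as_matrix()
    return p+Rt@T[:3,3],Rt@T[:3,:3]@c
def wplane(w,p,rpy,u,v,z):
    o,r=wray(w,p,rpy,u,v);return o+r*(z-o[2])/r[2]
E
python3 - <<'E'
from h import *
s=sensors.sense();w=optics.grab_frame("wrist")
f=lambda u,v,z:wplane(w,s["ee_pos"],s["orientation"],u,v,z).round(1)
m=(w["frame"].max(2)<55).astype(np.uint8);m[250:]=0
k,l,st,ce=cv2.connectedComponentsWithStats(m)
for i in range(1,k):
    if st[i,4]>200: print(st[i],ce[i],f(*ce[i],78))
print("knob dot",f(279,194,84),"bed",f(120,40,20),f(356,170,20),f(306,242,20))
E
```

```text
[109  58  29  30 285] [123.08421053  69.37192982] [564.4  71.1  78. ]
[135 100  21  38 263] [146.91254753 118.19011407] [521.   35.9  78. ]
[268 178  41  43 525] [281.4152381  196.34285714] [ 474.6 -107.    78. ]
knob dot [ 478.  -103.8   84. ] bed [599.7 114.   20. ] [ 508.4 -186.1   20. ] [ 409.6 -153.5   20. ]
```

```bash
python3 - <<'E'
from h import *
s=sensors.sense();w=optics.grab_frame("wrist")
print(s["ee_pos"],s["orientation"],s["clock"])
m=(w["frame"].max(2)<55).astype(np.uint8);m[250:]=0
k,l,st,ce=cv2.connectedComponentsWithStats(m)
for i in range(1,k):
    if st[i,4]>400: print(st[i],ce[i],[wplane(w,s["ee_pos"],s["orientation"],*ce[i],z).round(1) for z in(72,84)])
E
```

```text
[ 475.37503711 -106.81143581  405.80616366] [-179.88630083   -0.27153652   13.59402305] 1.7
[265 175  41  42 524] [278.30152672 191.95992366] [array([ 474.5, -106.8,   72. ]), array([ 477.8, -106. ,   84. ])]
```

```bash
python3 -m creep '{"xyz":[[0,0,14],[0,0,14],[0,0,14],[0,0,14],[0,0,14],[0,0,14],[0,0,14],[0,0,0],[0,0,0],[0,0,0]],"turn":[[0,0,-0.187],[0,0,-0.187],[0,0,-0.187],[0,0,-0.187],[0,0,-0.187],[0,0,-0.187],[0,0,-0.187],[0,0,0],[0,0,0],[0,0,0]],"grip":[1,1,1,1,1,1,1,1,1,1]}'; python3 - <<'E'
from h import *
for i in range(2):
    s=sensors.sense();w=optics.grab_frame("wrist")
    print(s["ee_pos"],s["orientation"],s["clock"],s["joint_positions"][6])
m=(w["frame"].max(2)<55).astype(np.uint8)
k,l,st,ce=cv2.connectedComponentsWithStats(m)
for i in range(1,k):
    if 200<st[i,4]<8000: print(st[i],ce[i],[wplane(w,s["ee_pos"],s["orientation"],*ce[i],z).round(1) for z in(72,84)])
cv2.imwrite("pics/w2.png",w["frame"][:,:,::-1])
E
```

```text
clock: 3.0
ee_pos: [472.7, -114.4, 307.4]
orientation: [179.9, 0.1, 87.8]
force: [1.2, -0.0, -0.2]
opening: 85.4
grasp_force: 0.0
[ 472.74874962 -114.41888984  307.3604701 ] [1.79942747e+02 5.08817468e-02 8.77974620e+01] 3.0 -18.046927256864237
[ 472.75920889 -114.30385393  307.33718163] [1.79944919e+02 5.11439260e-02 8.78341108e+01] 3.05 -18.030676050348603
[ 247  194   59   63 1588] [280.12657431 216.51952141] [array([ 474.7, -106.5,   72. ]), array([ 474.8, -102. ,   84. ])]
```

View pics/w2.png

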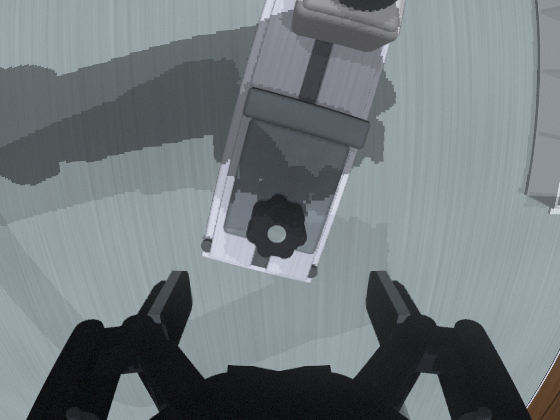

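The wrist view shows the knob's centre dot at (277,234). That puts it at about (472.7, -113.4), which agrees with the fixed cameras, so I'll descend and grip.

```bash
python3 -m creep '{"xyz":[[0.5,0,20],[0.5,0,20],[0,0,20],[0,0,17],[0,0,0],[0,0,0],[0,0,0],[0,0,0],[0,0,0],[0,0,0]],"turn":[[0,0,0],[0,0,0],[0,0,0],[0,0,0],[0,0,0],[0,0,0],[0,0,0],[0,0,0],[0,0,0],[0,0,0]],"grip":[1,1,1,1,1,0,0,0,0,0]}'; python3 - <<'E'
from h import *
s=sensors.sense();print(s["force"],s["torque"],s["joint_positions"].round(1))
E
```

```text
clock: 4.35
ee_pos: [472.1, -112.9, 230.5]
orientation: [-179.9, 0.1, 87.9]
force: [-4.9, 0.9, 8.8]
opening: 38.8
grasp_force: 59.2
[-4.94532919  0.88710931  8.76331064] [0.15488197 0.8926551  0.03657252] [ 49.3  34.5 -48.1 118.7  37.9  43.4 -24.8]
```

```bash
python3 -m creep '{"xyz":[[8,2.2,0],[8,2.2,0],[8,2.2,0],[8,2.2,0],[8,2.2,0],[8,2.2,0],[8,2.2,0],[0,0,0],[0,0,0],[0,0,0]],"turn":[[0,0,0],[0,0,0],[0,0,0],[0,0,0],[0,0,0],[0,0,0],[0,0,0],[0,0,0],[0,0,0],[0,0,0]],"grip":[0,0,0,0,0,0,0,0,0,0]}'; python3 - <<'E'
from h import *
s=sensors.sense();print(s["force"],s["torque"],s["joint_positions"].round(1))
t=optics.grab_frame("top");c=t["frame"][185:255,225:345]
cv2.imwrite("pics/t3.png",cv2.resize(c[:,:,::-1],None,fx=6,fy=6,interpolation=cv2.INTER_CUBIC))
E
```

```text
clock: 5.6
ee_pos: [489.9, -56.8, 230.5]
orientation: [180.0, -0.0, 88.0]
force: [-3.4, 2.2, 7.8]
opening: 38.6
grasp_force: 60.1
[-3.43572006  2.21813284  7.81811413] [ 0.54222396  0.60007072 -0.14611455] [ 42.3  35.1 -48.  117.6  38.   43.9 -31.4]
```

```bash
python3 -m creep '{"xyz":[[0.8,0.2,0],[0.8,0.2,0],[0.8,0.2,0],[0.8,0.2,0],[0.8,0.2,0],[0.8,0.2,0],[0.8,0.2,0],[0,0,0],[0,0,0],[0,0,0]],"turn":[[0,0,0],[0,0,0],[0,0,0],[0,0,0],[0,0,0],[0,0,0],[0,0,0],[0,0,0],[0,0,0],[0,0,0]],"grip":[0,0,0,0,0,0,0,0,0,0]}'; python3 - <<'E'
from h import *
s=sensors.sense();print(s["ee_pos"],s["force"],s["torque"])
E
```

```text
clock: 6.9
ee_pos: [491.3, -52.5, 230.5]
orientation: [-180.0, 0.1, 87.9]
force: [-3.8, -1.0, 8.8]
opening: 38.5
grasp_force: 60.5
[491.29301536 -52.51006351 230.53922593] [-3.81548809 -1.01775246  8.83794663] [-0.22765766  0.86630555  0.07419735]
```

```bash
python3 -m creep '{"xyz":[[0.8,0.2,0],[0.8,0.2,0],[0.8,0.2,0],[0.8,0.2,0],[0,0,0],[0,0,0],[0,0,0],[0,0,0],[0,0,0],[0,0,0]],"turn":[[0,0,0],[0,0,0],[0,0,0],[0,0,0],[0,0,0],[0,0,0],[0,0,0],[0,0,0],[0,0,0],[0,0,0]],"grip":[0,0,0,0,0,0,0,0,0,0]}'; python3 - <<'E'
from h import *
s=sensors.sense();print(s["ee_pos"],s["force"],s["torque"])
t=optics.grab_frame("scene");c=t["frame"][170:240,215:345]
cv2.imwrite("pics/s4.png",cv2.resize(c[:,:,::-1],None,fx=6,fy=6,interpolation=cv2.INTER_CUBIC))
E
```

```text
clock: 8.15
ee_pos: [492.3, -49.3, 230.5]
orientation: [-180.0, 0.1, 87.9]
force: [-4.0, -0.0, 8.8]
opening: 38.5
grasp_force: 60.5
[492.25228774 -49.34667067 230.5338011 ] [-4.04548619 -0.04891036  8.83415631] [-0.19491204  0.7788205   0.04630257]
```

View pics/s4.png

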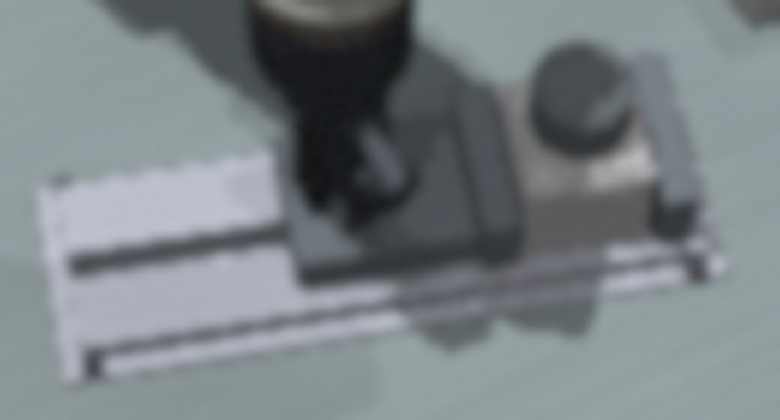

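The view shows the jaw plate at (490,165) touching the bottle, with almost no gap left at the fixed jaw (655,150). I'll keep creeping.

```bash
python3 -m creep '{"xyz":[[0.7,0.2,0],[0.7,0.2,0],[0.7,0.2,0],[0.7,0.2,0],[0,0,0],[0,0,0],[0,0,0],[0,0,0],[0,0,0],[0,0,0]],"turn":[[0,0,0],[0,0,0],[0,0,0],[0,0,0],[0,0,0],[0,0,0],[0,0,0],[0,0,0],[0,0,0],[0,0,0]],"grip":[0,0,0,0,0,0,0,0,0,0]}'; python3 - <<'E'
from h import *
s=sensors.sense();print(s["ee_pos"],s["force"],s["torque"])
E
```

```text
clock: 9.45
ee_pos: [492.9, -47.7, 230.5]
orientation: [-179.9, 0.2, 87.9]
force: [-6.1, -3.5, 10.9]
opening: 38.1
grasp_force: 60.7
[492.89129543 -47.66489076 230.52294324] [-6.1329778  -3.48507499 10.90831855] [-0.80328152  1.04503641  0.15313852]
```

```bash
python3 -m creep '{"xyz":[[0.7,0.2,0],[0.7,0.2,0],[0.7,0.2,0],[0,0,0],[0,0,0],[0,0,0],[0,0,0],[0,0,0],[0,0,0],[0,0,0]],"turn":[[0,0,0],[0,0,0],[0,0,0],[0,0,0],[0,0,0],[0,0,0],[0,0,0],[0,0,0],[0,0,0],[0,0,0]],"grip":[0,0,0,0,0,0,0,0,0,0]}'; python3 - <<'E'
from h import *
s=sensors.sense();print(s["ee_pos"],s["force"],s["torque"])
E
```

```text
clock: 10.7
ee_pos: [493.2, -47.1, 230.5]
orientation: [-179.8, 0.4, 87.8]
force: [-7.7, -7.7, 14.1]
opening: 38.5
grasp_force: 61.0
[493.18891527 -47.13711591 230.4878399 ] [-7.73587212 -7.72324872 14.05310315] [-1.66762106  1.40809296  0.12044786]
```

The jaw has stalled against the bottle and the push along the clamp has risen to about 10 N, so it is snug. Now I'll tighten the knob clockwise.

```bash
python3 -m creep '{"xyz":[[0.7,0.2,0],[0,0,0],[0,0,0],[0,0,0],[0,0,0],[0,0,0],[0,0,0],[0,0,0],[0,0,0],[0,0,0]],"turn":[[0,0,0],[0,0,0.16],[0,0,0.16],[0,0,0.16],[0,0,0.16],[0,0,0.16],[0,0,0.16],[0,0,0.16],[0,0,0.1],[0,0,0]],"grip":[0,0,0,0,0,0,0,0,0,0]}'; python3 - <<'E'
from h import *
s=sensors.sense();print(s["ee_pos"],s["force"],s["torque"],s["joint_positions"].round(1))
E
```

```text
clock: 11.95
ee_pos: [493.0, -47.0, 230.4]
orientation: [179.7, 0.3, 17.8]
force: [-7.7, -9.0, 11.2]
opening: 38.5
grasp_force: 60.9
[493.001993   -47.00134841 230.41836969] [-7.74300365 -9.03661212 11.167673  ] [-2.01044889  1.4647286  -0.04640105] [ 28.1  29.7 -31.4 117.7  24.7  39.2 -91.7]
```

```bash
python3 -m creep '{"xyz":[[0,0,0],[0,0,0],[0,0,0],[0,0,0],[0,0,0],[0,0,0],[0,0,0],[0,0,0],[0,0,0],[0,0,0]],"turn":[[0,0,0.06],[0,0,0.06],[0,0,0],[0,0,0],[0,0,0],[0,0,0],[0,0,0],[0,0,0],[0,0,0],[0,0,0]],"grip":[0,0,0,0,0,0,1,1,1,1]}'; python3 - <<'E'
from h import *
s=sensors.sense();print(s["ee_pos"],s["force"],s["torque"],s["joint_positions"].round(1))
E
```

```text
clock: 13.2
ee_pos: [494.4, -43.1, 229.7]
orientation: [-180.0, -0.0, 11.2]
force: [0.3, 0.2, -0.6]
opening: 85.2
grasp_force: 0.0
[494.42937731 -43.07708141 229.69146547] [ 0.32071344  0.23243056 -0.60556676] [0.00547654 0.02944181 0.02730363] [ 26.6  29.5 -30.  117.6  23.3  38.5 -97.4]
```

The knob turned about 76° (1.33 rad) and is released. I'll rise, move over the cap and look.

```bash
python3 -m creep '{"xyz":[[0,0,-30],[0,0,-45],[0,0,-45],[18.2,-33.4,-10],[18.2,-33.4,0],[18.1,-33.5,0],[0,0,0],[0,0,0],[0,0,0],[0,0,0]],"turn":[[0,0,0],[0,0,0],[0,0,0],[0,0,0],[0,0,0],[0,0,0],[0,0,0],[0,0,0],[0,0,0],[0,0,0]],"grip":[1,1,1,1,1,1,1,1,1,1]}'; python3 - <<'E'
from h import *
s=sensors.sense();w=optics.grab_frame("wrist");print(s["ee_pos"],s["orientation"],s["joint_positions"].round(1))
cv2.imwrite("pics/w5.png",w["frame"][:,:,::-1])
t=optics.grab_frame("top");cv2.imwrite("pics/t5.png",t["frame"][:,:,::-1])
E
```

```text
clock: 14.45
ee_pos: [528.3, 64.4, 359.6]
orientation: [180.0, 0.0, 11.1]
force: [-0.7, 0.8, 0.4]
opening: 85.4
grasp_force: 0.0
[528.30219057  64.42662036 359.61720612] [1.79972763e+02 1.71197605e-02 1.10627884e+01] [  21.    22.   -37.8  108.    16.2   55.4 -103. ]
```

View pics/w5.png

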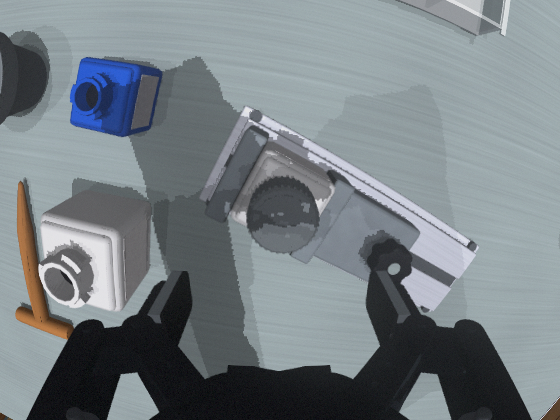

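The wrist view shows the cap top disc centred at about (284,219), the bottle snug between the two jaw plates, and the knob at (391,262).

```bash
python3 - <<'E'
from h import *
p=np.array([528.3,64.4,359.6]);o=[179.97,0,11.06]
w=dict(camera_matrix=np.array([[325.19,0,278.59],[0,325.19,209.1],[0,0,1]]),T_tool_cam=optics.grab_frame("wrist")["T_tool_cam"])
for q,z in(((284,219),125),((284,254),125),((248,217),125),((320,217),125),((393,269),84)):print(wplane(w,p,o,*q,z).round(1))
E
```

```text
[536.4  61.5 125. ]
[510.8  56.3 125. ]
[533.2  85.3 125. ]
[542.4  38.1 125. ]
[492.5 -48.2  84. ]
```

```bash
python3 - <<'E'
from h import *
s=optics.grab_frame("scene")
print(plane(s,215+583/6-.4,170+82/6-.4,125)+np.array([.7,2.3,0]))
w=optics.grab_frame("wrist");g=cv2.cvtColor(w["frame"],cv2.COLOR_RGB2GRAY)[160:270,230:340]
c=cv2.HoughCircles(cv2.medianBlur(g,5),cv2.HOUGH_GRADIENT,1,20,param1=80,param2=15,minRadius=30,maxRadius=42)
st=sensors.sense()
for q in c[0][:4]: print(q+[230,160,0],wplane(w,st["ee_pos"],st["orientation"],*(q[:2]+[230,160]),125))
c=s["frame"][160:235,250:350];cv2.imwrite("pics/s6.png",cv2.resize(c[:,:,::-1],None,fx=8,fy=8,interpolation=cv2.INTER_CUBIC))
E
```

```text
[533.65983944  63.13608291 125.        ]
[283.5        217.5         36.90000153] [537.45765163  62.95575686 125.        ]
```

View pics/s6.png

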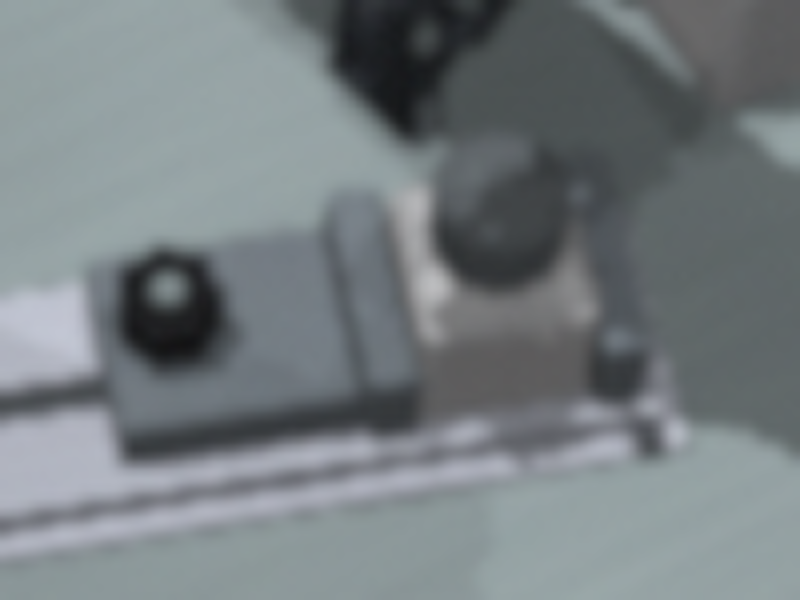

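The scene crop confirms the bottle is gripped between both plates, with the cap top at about (500,190). Fusing the views gives a cap centre of about (535, 62.5).

```bash
python3 -m creep '{"xyz":[[3.1,1.6,20],[3.1,1.5,24],[0,0,24],[0,0,23],[0,0,0],[0,0,0],[0,0,0],[0,0,0],[0,0,0],[0,0,0]],"turn":[[0,0,0],[0,0,0],[0,0,0],[0,0,0],[0,0,0],[0,0,0],[0,0,0],[0,0,0],[0,0,0],[0,0,0]],"grip":[1,1,1,1,1,1,0,0,0,0]}'; python3 - <<'E'
from h import *
s=sensors.sense();print(s["ee_pos"],s["force"],s["torque"],s["joint_positions"].round(1))
E
```

```text
clock: 15.95
ee_pos: [535.4, 63.6, 269.4]
orientation: [180.0, -0.1, 11.2]
force: [-0.4, -1.4, 4.7]
opening: 48.0
grasp_force: 60.8
[535.41976601  63.63996665 269.4442588 ] [-0.37070539 -1.37416553  4.72960059] [-0.14799508  0.06466426  0.00192055] [  17.4   29.9  -33.9  110.7   22.7   46.  -107.9]
```

```bash
python3 -m creep '{"xyz":[[0,0,1.5],[0,0,1.5],[0,0,1.5],[0,0,1.5],[0,0,0],[0,0,0],[0,0,0],[0,0,0],[0,0,0],[0,0,0]],"turn":[[0,0,0],[0,0,0],[0,0,0],[0,0,0],[0,0,0],[0,0,0],[0,0,0],[0,0,0],[0,0,0],[0,0,0]],"grip":[0,0,0,0,0,0,0,0,0,0]}'; python3 - <<'E'
from h import *
s=sensors.sense();print(s["ee_pos"],s["force"],s["torque"])
E
```

```text
clock: 17.2
ee_pos: [535.5, 63.8, 264.3]
orientation: [179.9, -0.1, 11.2]
force: [-3.8, -2.3, 15.4]
opening: 47.9
grasp_force: 61.6
[535.47707002  63.75500517 264.30133568] [-3.7799695  -2.28569176 15.35384598] [-0.31395626  0.80346821 -0.00371751]
```

Pressed about 5 mm. Now I'll twist anticlockwise by about 62°.

```bash
python3 -m creep '{"xyz":[[0,0,0.5],[0,0,0],[0,0,0],[0,0,0],[0,0,0],[0,0,0],[0,0,0],[0,0,0],[0,0,0],[0,0,0]],"turn":[[0,0,0],[0,0,-0.12],[0,0,-0.16],[0,0,-0.16],[0,0,-0.16],[0,0,-0.16],[0,0,-0.16],[0,0,-0.16],[0,0,0],[0,0,0]],"grip":[0,0,0,0,0,0,0,0,0,0]}'; python3 - <<'E'
from h import *
s=sensors.sense();print(s["ee_pos"],s["force"],s["torque"],s["joint_positions"].round(1))
c=optics.grab_frame("scene")["frame"][160:235,250:350];cv2.imwrite("pics/s7.png",cv2.resize(c[:,:,::-1],None,fx=8,fy=8,interpolation=cv2.INTER_CUBIC))
E
```

```text
clock: 18.45
ee_pos: [535.5, 64.9, 264.2]
orientation: [179.9, -0.0, 73.1]
force: [-5.1, 0.2, 18.4]
opening: 48.1
grasp_force: 61.8
[535.45389169  64.85141877 264.24630182] [-5.07652184  0.18850787 18.36364325] [0.08460231 1.10898235 0.16280471] [ 27.5  35.1 -48.  110.6  34.2  49.5 -55.4]
```

```bash
python3 -m creep '{"xyz":[[0,0,-2],[0,0,-2],[0,0,-2],[0,0,-2],[0,0,-2],[0,0,-2],[0,0,0],[0,0,0],[0,0,0],[0,0,0]],"turn":[[0,0,0],[0,0,0],[0,0,0],[0,0,0],[0,0,0],[0,0,0],[0,0,0],[0,0,0],[0,0,0],[0,0,0]],"grip":[0,0,0,0,0,0,0,0,0,0]}'; python3 - <<'E'
from h import *
s=sensors.sense();print(s["ee_pos"],s["force"],s["torque"])
E
```

```text
clock: 19.75
ee_pos: [535.0, 63.6, 274.1]
orientation: [-180.0, 0.0, 73.0]
force: [-0.2, 0.7, -0.8]
opening: 48.0
grasp_force: 61.7
[535.01333879  63.59404727 274.1055467 ] [-0.23165726  0.6789979  -0.77113684] [ 0.18189495  0.15170127 -0.01536876]
```

Free, with no pull on the wrist. The cap rim is at z≈100 and the target is 190 (mouth 110 + 80), so I'll lift 90 mm.

```bash
python3 -m creep '{"xyz":[[0,0,-8],[0,0,-14],[0,0,-16],[0,0,-16],[0,0,-16],[0,0,-12],[0,0,-8],[0,0,0],[0,0,0],[0,0,0]],"turn":[[0,0,0],[0,0,0],[0,0,0],[0,0,0],[0,0,0],[0,0,0],[0,0,0],[0,0,0],[0,0,0],[0,0,0]],"grip":[0,0,0,0,0,0,0,0,0,0]}'; python3 - <<'E'
from h import *
s=sensors.sense();print(s["ee_pos"],s["orientation"],s["force"],s["dq"].round(1))
c=optics.grab_frame("scene")["frame"][120:240,210:370];cv2.imwrite("pics/s8.png",cv2.resize(c[:,:,::-1],None,fx=5,fy=5,interpolation=cv2.INTER_CUBIC))
E
```

```text
clock: 21.0
ee_pos: [534.8, 63.6, 363.7]
orientation: [-179.9, 0.0, 73.0]
force: [0.4, 0.2, 0.1]
opening: 47.9
grasp_force: 61.8
[534.8435951   63.61443791 363.65905885] [-1.79942988e+02  1.47072016e-02  7.30446089e+01] [0.39577452 0.15295775 0.105776  ] [ 0.  -0.  -0.1 -0.   0.   0.   0. ]
```

View pics/s8.png

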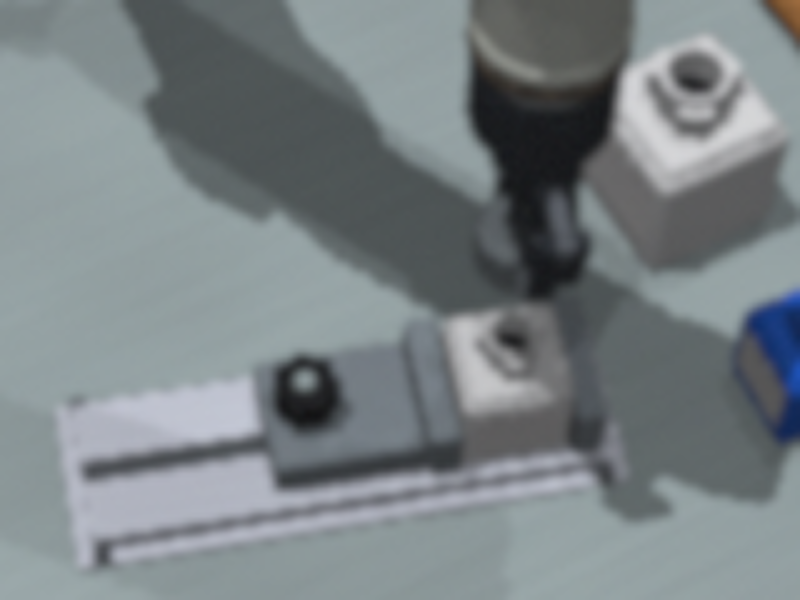

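The cap is in the gripper at (500,240), the bottle's open neck shows at (512,340), and the bottle stands upright between the jaws.

```bash
python3 -c "
from station import bot;print(bot.finish_job())"
```

```text
the job is handed in; nothing more can be done
None
```

I handed the job in at about 21 s: the bottle is snug in the clamp, the knob was turned about 76° clockwise, and the cap is off and held level about 8 cm above the open mouth. I had no direct reading of the knob's tightness; I judged it from how far it turned and from the jaw holding after release. The dibber, pot and cloche were never approached.

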